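# Give the bench centrifuge a quick spin

### The arm

A 6-joint arm with a two-finger parallel gripper is mounted at the origin on the work surface. World frame = base frame: x ahead of the robot, y to its left, z up, the work surface at z = 0. Lengths are in m, angles in degrees, forces in N, time in s.
With the tool pointing down it reaches from about 0.3 to 0.75 m from the base axis. Payload 8.5 kg.
Tool frame: the origin (TCP) lies midway between the tips of the shut fingers; the grasp point (between the pads) lies 19 mm behind it (env.hold_point_z is the distance from the TCP to the grasp point, in m); z points along the fingers, y is the line along which they close (so a half turn about z gives the same grasp; the last joint's range is limited). The gripper opens to 85 mm and grips with 20 to 120 N. Pads are 22 mm wide; open, the fingers measure 114 mm over their backs; the gripper's body (76 mm by 85 mm) begins 54 mm behind the grasp point. The pads swing forward as they close: fully open they stand 13 mm farther back than shut.
Start: joints at [-87.049, 21.807, 74.336, -0, 83.858, -12.336], TCP at [0.145, -0.531, 0.231] pointing down, gripper open.
Joint ranges: [-178.18, 178.18], [-50.72, 133.34], [12.68, 142.11], [-81.47, 261.47], [9.98, 163.14], [-165.26, 165.26]. Speed limits (degrees/s): [136.94, 136.94, 180, 180, 180, 180].

### API

Orientations are given as a 3x3 rotation matrix whose columns are the frame's x, y, z axes.
In Python, from rig import observe, get_image, camera_info, env gives the robot as it stands.
- The arm moves only by the tool drive_tool, never from a script. Its arguments are lists of equal length, an entry for each row: "offset": the shift along the tool's x, y, z in units of 40 mm (1.0 is 40 mm), a list of three; "turn": the turn, a rotation vector about the tool's x, y, z in units of 6 degrees (1.0 is 6 degrees), a list of three; "hand": the opening, from 0 (shut) to 1 (fully open). A call has exactly 10 rows; each row shifts and turns the commanded pose from where the row before left it, along the tool's axes as they then stand; what a row does not reach is not made up. A row lasts 1/8 s, in which the tool goes at most 62.5 mm and 10.7 degrees, less where a joint would pass 70% of its speed; a pose out of reach is approached as far as the arm can. A call is refused whole if a number of a shift passes 1 or a number of a turn 1, either way. A call with a gripper value outside its range is refused whole. The fingers move at their own pace and stop on an object; "newtons" is the grip in N (left out, the last holds). Time passes only in rows, so rows that do not move let the fingers close, or fill a call up. It gives the time, the measured TCP pose, the force, the opening and the grip force at its end, in the units of the state.
- observe(): the state, without advancing time (a new reading comes with each control period).
- get_image(name): name is "side" or "top" or "wrist"; returns the picture (384x512x3 uint8, blue, green, red); there is no depth.
- camera_info(name): a dict with "fx", "fy", "cx", "cy" (pixels), "world_to_cam" (4x4, takes a point from world to camera coordinates). Camera axes: x right, y down, z forward; pixel columns grow to the right and rows downward; lengths in m; the calibration is good to about 2 mm. A picture is of the moment at which its call begins: read the wrist's pose just before it. camera_info takes no time and is no camera call; for the wrist camera it gives the pose at the moment of the call.
- env.close_job(): hands the job in; it is judged then, once.
The state is a dict: "time_s": time; "q": joint angles; "qvel": joint speeds; "joint_efforts": joint torques, N m; "position": TCP position; "tool_rot": TCP orientation; "ft_force": force on the tool from outside, world axes, zero at the start; "wrist_torque": the same for the moment, N m; "grip_width": finger opening in m; "gripper_force": force on a finger pad.
Only numpy, scipy, OpenCV 4.12 (cv2) and the standard library are available. Lean on these libraries where they do the work, as an engineer would, in place of code of your own. Each camera call takes 0.05 s, during which the arm holds its last target. There are 200 camera calls.

### The job

Only by pressing with the fingertips, start a quick spin on the bench centrifuge: first press the raised half of the power rocker fully down, then push the ajar lid down until it is fully shut, then press the round key fully down and keep holding it there; you finish while still holding the key down. Do not press the other two keys, do not lift the lid further open, and leave the rack, bottle and box where they stand.

Things in the scene. Friction and masses are not known exactly. Their poses are not given: they have to be found in the camera images.
- centrifuge: bench centrifuge, ivory box 260 mm deep (its x) by 420 mm wide (its y) by 120 mm high, standing fixed on the bench. Origin: centre of its underside, on the bench; its x points from its front (robot side) to its back, its y to its left as seen from the robot, z up. Its flat top (deck) lies 120 mm above the bench: the lid is on the left half, the dark control panel with display, rocker switch and three keys on the right half
- rocker (a joint): power rocker switch, a light grey see-saw plate 48 mm long (along the machine's y) by 28 mm wide in a black frame, at machine x +50 mm, y -120 mm, between the display and the keys. Value in rad: 0 off (half next to the lid down, half away from the lid sticking up), 0.4 on (half away from the lid fully down). It needs about 1.5 N on the raised half and stays where it is left
- rocker_far_half (a point): top face of the rocker on the half away from the lid, 16 mm from the pivot: the spot to press. About 19 mm above the deck when off; it goes down 6 mm to on
- lid (a joint): the centrifuge's ivory lid, 200 x 200 mm and 18 mm thick, hinged at its back edge on an axis along the machine's y. Value in rad: 0 shut, starts ajar at 0.25 to 0.4 (front edge 50 to 80 mm up). The stiff hinge keeps it where it is left; pressed at the front it needs about 1 to 2 N
- lid_pad (a point): centre of the top of the dark grey thumb pad (26 x 70 mm) in the middle of the lid's front edge: the spot to press; 182 mm from the hinge axis. It is 24 mm above the deck when the lid is shut. It moves with the lid
- lid_hinge (a point): point on the lid's hinge axis, in the middle of the lid's width, 2 mm above the deck
- round_key (a joint): the round key (28 mm diameter) on the centrifuge's control panel, light grey on a black bezel, the quick-spin key. Joint value in m: 0 up, 0.006 fully down (a spring key: starts to give at about 1.2 N, bottoms at about 4 N, comes up again when released)
- round_key_top (a point): centre of the top face of the round key (28 mm diameter); 15 mm above the machine's deck when up, and it moves down with the key. The three keys swap places from start to start; their centres are 65 mm or more apart
- square_key (a joint): the square key (26 x 26 mm) on the centrifuge's control panel, light grey on a black bezel, another function, leave alone. Joint value in m: 0 up, 0.006 fully down (a spring key: starts to give at about 1.2 N, bottoms at about 4 N, comes up again when released)
- square_key_top (a point): centre of the top face of the square key (26 x 26 mm); 15 mm above the machine's deck when up, and it moves down with the key. The three keys swap places from start to start; their centres are 65 mm or more apart
- bar_key (a joint): the narrow bar-shaped key (13 mm by 40 mm, long side along the machine's y) on the centrifuge's control panel, light grey on a black bezel, another function, leave alone. Joint value in m: 0 up, 0.006 fully down (a spring key: starts to give at about 1.2 N, bottoms at about 4 N, comes up again when released)
- bar_key_top (a point): centre of the top face of the narrow bar-shaped key (13 mm by 40 mm, long side along the machine's y); 15 mm above the machine's deck when up, and it moves down with the key. The three keys swap places from start to start; their centres are 65 mm or more apart
- tube_rack: bystander: orange tube rack, 70 x 140 x 72 mm with its tubes, on the bench left of the machine; origin under its centre
- bottle: bystander: glass bottle with a blue cap, 66 mm diameter, 130 mm high, on the bench to the right of the machine; origin under its centre
- tip_box: bystander: blue box with a clear cover, 80 x 110 x 62 mm, on the bench to the right of the machine; origin under its centre

How it is judged:
By the outcome, as a careful person would: the job done as asked, in the order asked, and still so for the second after the job is handed in, while the arm keeps its last pose, push and grip.
It also fails if it takes over 45 s, if anything falls off the work surface, if the arm or the gripper's body presses on something with over 40 N, if the wrist force passes 120 N, or if a joint passes its speed limit or range.

## Working session

There is one attempt and no reset: what is moved stays moved. The work goes in short steps, Python scripts to look and compute and a tool call to move; the robot and the scene stay as the last step left them, time stands still between calls to the robot, and variables do not carry over. Pictures are saved under pics/ and viewed, at most 10 in all, crops included, and the job is handed in when it is done.

Besides the shell and the picture viewer there is one more tool, called as name(argument=value, ...) on one line, values as JSON. drive_tool: Moves the arm, as the interface text tells. Its arguments: {"type":"object","properties":{"offset":{"type":"array"},"turn":{"type":"array"},"hand":{"type":"array"},"newtons":{"type":"number"}},"required":["offset","turn","hand"]}

```bash
mkdir -p pics
python3 - <<'E'
from rig import observe,get_image,camera_info
import cv2,numpy as np
s=observe();print(s['time_s'],s['position'],np.round(s['tool_rot'],3).tolist(),s['grip_width'])
for n in("top","side"):
    cv2.imwrite(f"pics/{n}0.png",cv2.resize(get_image(n),(800,600),interpolation=cv2.INTER_CUBIC))
    c=camera_info(n);print(n,c['fx'],c['cx'],c['cy'],np.round(c['world_to_cam'],3).tolist())
E
```

```text
0.0 [ 0.14500138 -0.53021194  0.23069637] [[0.965, 0.264, -0.0], [0.264, -0.965, 0.002], [0.0, -0.001, -1.0]] 0.08552445247651724
top 396.7789224340835 256.4491353950442 191.19766727227008 [[-0.004, -1.0, -0.025, 0.049], [-0.989, 0.008, -0.15, 0.626], [0.15, 0.024, -0.988, 0.905], [0.0, 0.0, 0.0, 1.0]]
side 365.14215286360604 251.24144651755833 194.66002322495936 [[-0.843, -0.538, 0.019, 0.546], [-0.292, 0.427, -0.856, 0.261], [0.452, -0.727, -0.517, 0.661], [0.0, 0.0, 0.0, 1.0]]
```

View pics/top0.png

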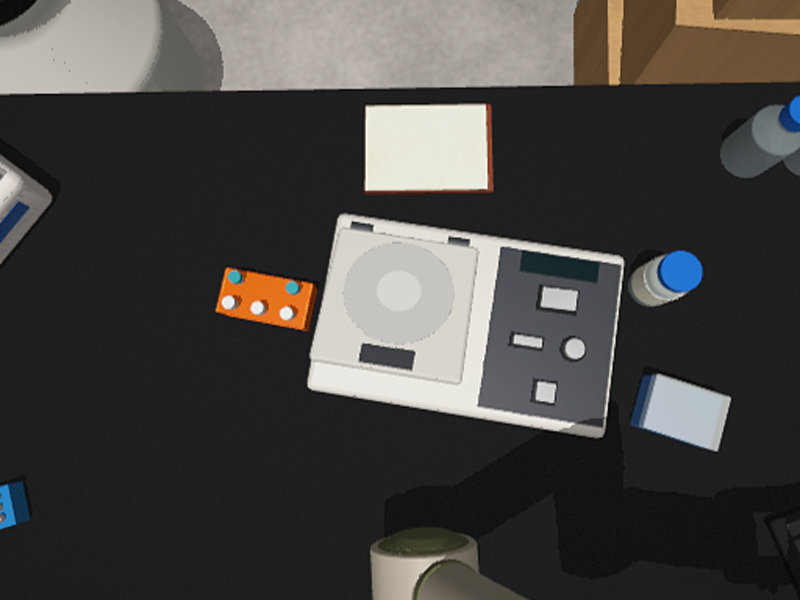

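View pics/side0.png

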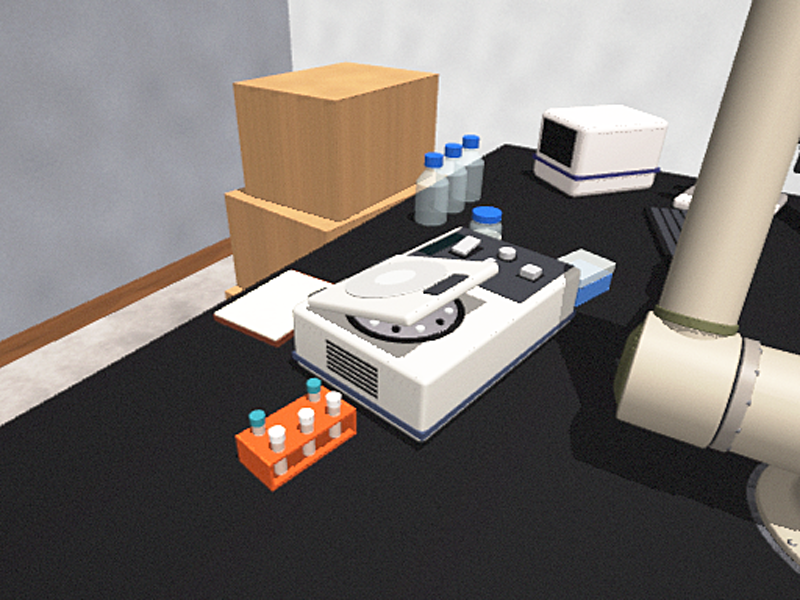

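The top view shows, at 800x600 scale: rocker (559,298), round key (573,348), square (544,392), bar (527,341), lid pad (387,356). The side view shows the lid ajar and the same key layout.

```bash
cat > h.py <<'E'
import numpy as np,cv2
from rig import observe,get_image,camera_info
def ray(c,u,v,z):
    T=np.array(c['world_to_cam']);R,t=T[:3,:3],T[:3,3];o=-R.T@t
    d=R.T@np.array([(u-c['cx'])/c['fx'],(v-c['cy'])/c['fy'],1]);return o+d*(z-o[2])/d[2]
def proj(c,p):
    q=np.array(c['world_to_cam'])@np.append(p,1);return np.array([c['fx']*q[0]/q[2]+c['cx'],c['fy']*q[1]/q[2]+c['cy']])
E
python3 - <<'E'
from h import *
from scipy.optimize import least_squares
c=camera_info("top");k=.64
obs=[((130,210,.12),(340,214)),((130,-210,.12),(623,257)),((-130,-210,.12),(605,436)),((-130,210,.12),(308,389)),((50,-120,.135),(559,298))]
def W(x,p):
    a=x[2];X,Y=p[0]/1e3,p[1]/1e3
    return np.array([x[0]+np.cos(a)*X-np.sin(a)*Y,x[1]+np.sin(a)*X+np.cos(a)*Y,p[2]])
f=lambda x:np.concatenate([proj(c,W(x,p))-(np.array(o)+.5)*k+.5 for p,o in obs])
r=least_squares(f,[.5,-.1,0.1]);x=r.x;print(x,np.degrees(x[2]),r.fun.round(1))
def inv(w):
    d=w[:2]-x[:2];a=x[2];return np.round([np.cos(a)*d[0]+np.sin(a)*d[1],-np.sin(a)*d[0]+np.cos(a)*d[1]],4)
for n,o in dict(round=(573,348),sq=(544,392),bar=(527,341),rocker=(559,298)).items():
    w=ray(c,o[0]*k,o[1]*k,.135);print(n,w.round(4),inv(w))
print("far",W(x,(50,-136,.139)))
for z in(.17,.18,.19,.2,.21,.22): w=ray(c,387*k,356*k,z);print("pad",z,w.round(4),inv(w))
E
```

```text
[ 0.58207005 -0.04999192 -0.16119263] -9.235657115054511 [-2.1 -1.5  2.5 -1.7  1.3  1.9 -2.1  0.8  0.2  0.1]
round [ 0.5425 -0.1925  0.135 ] [-0.0161 -0.147 ]
sq [ 0.4832 -0.1507  0.135 ] [-0.0815 -0.1153]
bar [ 0.5525 -0.1302  0.135 ] [-0.0163 -0.0839]
rocker [ 0.6119 -0.1764  0.135 ] [ 0.0497 -0.12  ]
far [ 0.60959449 -0.19225367  0.139     ]
pad 0.17 [0.531  0.0607 0.17  ] [-0.0682  0.101 ]
pad 0.18 [0.5304 0.0602 0.18  ] [-0.0687  0.1005]
pad 0.19 [0.5298 0.0597 0.19  ] [-0.0692  0.0999]
pad 0.2 [0.5292 0.0593 0.2   ] [-0.0697  0.0994]
pad 0.21 [0.5286 0.0588 0.21  ] [-0.0702  0.0988]
pad 0.22 [0.5281 0.0583 0.22  ] [-0.0707  0.0983]
```

drive_tool(offset=[[0.95, -0.36, 0], [0.95, -0.36, 0], [0.95, -0.36, 0], [0.95, -0.36, 0], [0.95, -0.36, 0], [0.95, -0.36, 0], [0.95, -0.36, 0], [0.95, -0.36, 0], [0.95, -0.36, 0], [0.95, -0.36, 0]], turn=[[0, 0, 0], [0, 0, 0], [0, 0, 0], [0, 0, 0], [0, 0, 0], [0, 0, 0], [0, 0, 0], [0, 0, 0], [0, 0, 0], [0, 0, 0]], hand=[0, 0, 0, 0, 0, 0, 0, 0, 0, 0], newtons=20)

```text
time_s: 1.35
position: [0.4745, -0.2904, 0.231]
tool_rot: [[0.965, 0.264, -0.001], [0.264, -0.965, 0.0], [-0.0, -0.001, -1.0]]
ft_force: [0.3, -0.8, -0.1]
grip_width: 0.0002
gripper_force: 0.0
```

drive_tool(offset=[[0, 0, 0], [0, 0, 0], [0, 0, 0], [0, 0, 0], [0, 0, 0], [0, 0, 0], [0, 0, 0], [0, 0, 0], [0, 0, 0], [0, 0, 0]], turn=[[0, 0, 0.82], [0, 0, 0.82], [0, 0, 0.82], [0, 0, 0.82], [0, 0, 0.82], [0, 0, 0], [0, 0, 0], [0, 0, 0], [0, 0, 0], [0, 0, 0]], hand=[0, 0, 0, 0, 0, 0, 0, 0, 0, 0])

```text
time_s: 2.6
position: [0.4736, -0.2915, 0.2313]
tool_rot: [[0.987, -0.162, 0.0], [-0.162, -0.987, -0.0], [0.0, 0.0, -1.0]]
ft_force: [-0.0, 0.8, 0.4]
grip_width: -0.0001
gripper_force: 0.0
```

Run:
```python
from h import *
s=observe();p=s['position'];R=np.array(s['tool_rot']);print(s['time_s'],p,R.round(3).tolist(),s['ft_force'],s['grip_width'])
print((R.T@(np.array([.6096,-.1923,.17])-p)/.04).round(2))
c=camera_info("wrist");cv2.imwrite("pics/w1.png",get_image("wrist"))
for w in([.5425,-.1925,.135],[.6119,-.1764,.135],[.6096,-.1923,.139]):print(proj(c,w).round(1))
```

```text
2.6 [ 0.47360556 -0.2914545   0.23132271] [[0.987, -0.162, 0.0], [-0.162, -0.987, -0.0], [0.0, 0.0, -1.0]] [-0.04942132  0.83045193  0.38547685] -5.519591899682823e-05
[ 2.95 -3.    1.53]
[121.6 139.2]
[73.6 51.6]
[91.8 50.1]
```

View pics/w1.png

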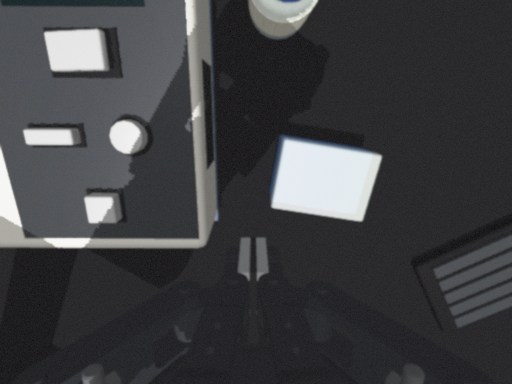

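Wrist view: round key at (126,136), rocker spans (46..107, 30..72), fingertips at (253,240). That is about 5 px (4 mm) right of the top-camera estimate, so I move closer and look once more.

drive_tool(offset=[[0.1, -0.6, 0], [0.1, -0.6, 0], [0.1, -0.6, 0], [0.1, -0.6, 0], [0.1, -0.6, 0], [0, 0, 0], [0, 0, 0], [0, 0, 0], [0, 0, 0], [0, 0, 0]], turn=[[0, 0, 0], [0, 0, 0], [0, 0, 0], [0, 0, 0], [0, 0, 0], [0, 0, 0], [0, 0, 0], [0, 0, 0], [0, 0, 0], [0, 0, 0]], hand=[0, 0, 0, 0, 0, 0, 0, 0, 0, 0])

```text
time_s: 3.9
position: [0.5127, -0.1766, 0.2313]
tool_rot: [[0.987, -0.162, -0.0], [-0.162, -0.987, -0.0], [-0.0, 0.0, -1.0]]
ft_force: [-0.3, -0.8, 0.5]
grip_width: -0.0005
gripper_force: 0.0
```

Run:
```python
from h import *
s=observe();p=s['position'];R=np.array(s['tool_rot']);print(s['time_s'],p,s['ft_force'])
c=camera_info("wrist");im=get_image("wrist")
cv2.imwrite("pics/w2.png",cv2.resize(im,(800,600),interpolation=cv2.INTER_CUBIC))
np.save("w2.npy",[c['fx'],c['fy'],c['cx'],c['cy']]);np.save("w2T.npy",c['world_to_cam'])
for w in([.5425,-.1925,.135],[.6119,-.1764,.135],[.6096,-.1923,.139],p):print((proj(c,w)/.64).round(1))
```

```text
3.9 [ 0.51265418 -0.17657827  0.23131927] [-0.27671595 -0.77241077  0.52090792]
[413.7 254.3]
[361.2 124.6]
[393.2 123.2]
[393.3 393.6]
```

View pics/w2.png

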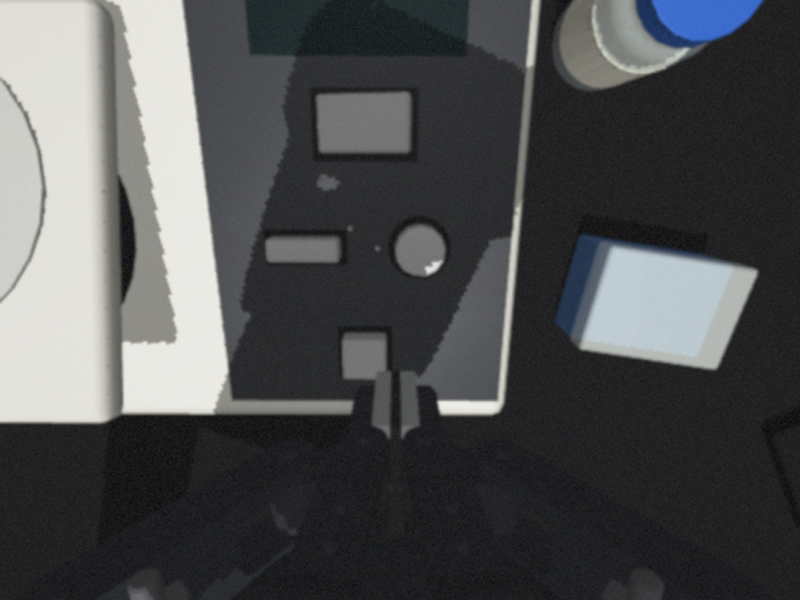

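Round key at (419,250), rocker plate centre (364,122) spanning 316–412, bar (303,250), square (365,355).

Run:
```python
from h import *
c=camera_info("wrist");s=observe();p=s['position'];R=np.array(s['tool_rot'])
for n,o,z in(("round",(419,250),.135),("rock",(364,122),.136),("rock_far_end",(412,122),.141),("rock_near_end",(316,122),.131),("bar",(303,250),.135),("sq",(365,355),.135)):
    w=ray(c,o[0]*.64,o[1]*.64,z);print(n,w.round(4),"tool units",(R.T@(w-p)/.04).round(2))
```

```text
round [ 0.5444 -0.1956  0.135 ] tool units [0.86 0.34 2.41]
rock [ 0.6128 -0.178   0.136 ] tool units [ 2.48 -0.37  2.38]
rock_far_end [ 0.6085 -0.2013  0.141 ] tool units [2.46 0.22 2.26]
rock_near_end [ 0.6172 -0.1536  0.131 ] tool units [ 2.49 -0.99  2.51]
bar [ 0.5547 -0.1331  0.135 ] tool units [ 0.86 -1.24  2.41]
sq [ 0.4877 -0.1551  0.135 ] tool units [-0.7  -0.43  2.41]
```

drive_tool(offset=[[0.8, 0.03, 0], [0.8, 0.03, 0], [0.87, 0.03, 0], [0, 0, 0.6], [0, 0, 0.6], [0, 0, 0.6], [0, 0, 0.3], [0, 0, 0.1], [0, 0, 0.1], [0, 0, 0]], turn=[[0, 0, 0], [0, 0, 0], [0, 0, 0], [0, 0, 0], [0, 0, 0], [0, 0, 0], [0, 0, 0], [0, 0, 0], [0, 0, 0], [0, 0, 0]], hand=[0, 0, 0, 0, 0, 0, 0, 0, 0, 0])

```text
time_s: 5.2
position: [0.6098, -0.1959, 0.1398]
tool_rot: [[0.987, -0.162, 0.001], [-0.162, -0.987, -0.0], [0.001, 0.0, -1.0]]
ft_force: [-0.5, -0.1, -0.3]
grip_width: 0.0002
gripper_force: 0.0
```

drive_tool(offset=[[0, 0, 0.05], [0, 0, 0.05], [0, 0, 0.05], [0, 0, 0.05], [0, 0, 0], [0, 0, 0], [0, 0, 0], [0, 0, 0], [0, 0, 0], [0, 0, 0]], turn=[[0, 0, 0], [0, 0, 0], [0, 0, 0], [0, 0, 0], [0, 0, 0], [0, 0, 0], [0, 0, 0], [0, 0, 0], [0, 0, 0], [0, 0, 0]], hand=[0, 0, 0, 0, 0, 0, 0, 0, 0, 0])

```text
time_s: 6.45
position: [0.6099, -0.1963, 0.133]
tool_rot: [[0.987, -0.162, 0.002], [-0.162, -0.987, -0.002], [0.002, 0.001, -1.0]]
ft_force: [-3.8, -0.9, 11.2]
grip_width: -0.0
gripper_force: 5.6
```

drive_tool(offset=[[0, 0, 0.03], [0, 0, 0], [0, 0, 0], [0, 0, -0.5], [0, 0, -0.9], [0, 0, -0.9], [0, 0, -0.9], [-0.5, -1, 0], [-0.5, -1, 0], [-0.5, -1, 0]], turn=[[0, 0, 0], [0, 0, 0], [0, 0, 0], [0, 0, 0], [0, 0, 0], [0, 0, 0], [0, 0, 0], [0, 0, 0], [0, 0, 0], [0, 0, 0]], hand=[0, 0, 0, 0, 0, 0, 0, 0, 0, 0])

```text
time_s: 7.7
position: [0.5691, -0.0661, 0.2578]
tool_rot: [[0.987, -0.162, -0.001], [-0.162, -0.987, 0.001], [-0.001, -0.001, -1.0]]
ft_force: [-0.5, -0.4, 0.5]
grip_width: -0.0002
gripper_force: 0.0
```

Run:
```python
from h import *
s=observe();p=s['position'];R=np.array(s['tool_rot']);print(s['time_s'],p,s['ft_force'])
print((R.T@(np.array([.529,.059,.23])-p)/.04).round(2))
a=cv2.resize(get_image("wrist"),(800,600),interpolation=cv2.INTER_CUBIC);cv2.imwrite("pics/w3.png",a)
c=camera_info("wrist")
for th in(.25,.32,.4): print(th,(proj(c,[.529,.059,.122+.182*np.sin(th)+.022*np.cos(th)])/.64).round())
```

```text
7.7 [ 0.56914474 -0.06610114  0.2577637 ] [-0.49147725 -0.37245912  0.47231622]
[-1.5  -2.92  0.7 ]
0.25 [191. 423.]
0.32 [181. 435.]
0.4 [169. 450.]
```

View pics/w3.png

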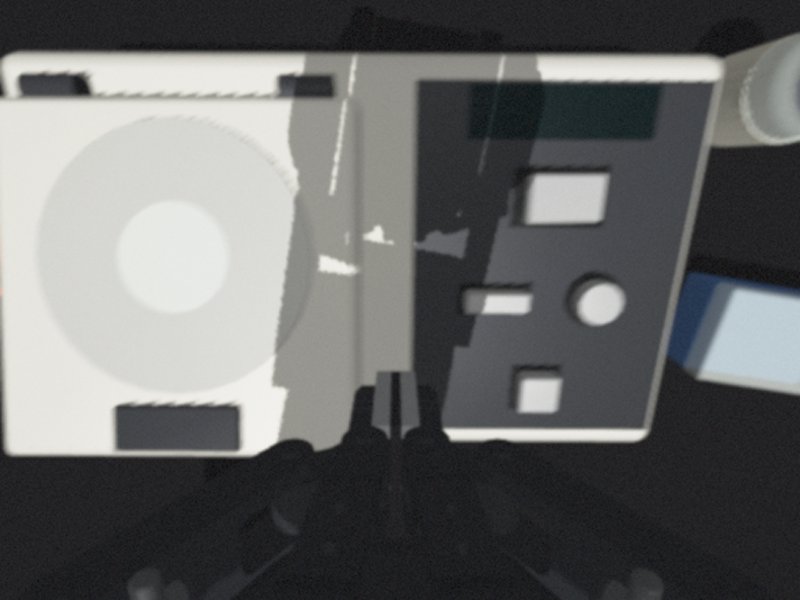

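The pad centre is at (178,428), which fits a lid angle of about 0.28 rad and a pad height of about 0.193 m. The rocker's gap now shows on the lid side, so it has tipped over.

drive_tool(offset=[[-0.5, -1, 0], [-0.5, -1, 0], [-0.5, -0.95, 0], [0, 0, 0.5], [0, 0, 0.5], [0, 0, 0.3], [0, 0, 0.1], [0, 0, 0.1], [0, 0, 0.1], [0, 0, 0]], turn=[[0, 0, 0], [0, 0, 0], [0, 0, 0], [0, 0, 0], [0, 0, 0], [0, 0, 0], [0, 0, 0], [0, 0, 0], [0, 0, 0], [0, 0, 0]], hand=[0, 0, 0, 0, 0, 0, 0, 0, 0, 0])

```text
time_s: 9.0
position: [0.5298, 0.0584, 0.1941]
tool_rot: [[0.987, -0.162, 0.0], [-0.162, -0.987, 0.0], [0.0, -0.0, -1.0]]
ft_force: [0.6, 0.2, 0.9]
grip_width: -0.0002
gripper_force: 0.0
```

drive_tool(offset=[[-0.05, 0, 0.15], [-0.05, 0, 0.15], [-0.05, 0, 0.15], [-0.04, 0, 0.15], [-0.04, 0, 0.15], [-0.03, 0, 0.15], [-0.02, 0, 0.1], [0, 0, 0.05], [0, 0, 0], [0, 0, 0]], turn=[[0, 0, 0], [0, 0, 0], [0, 0, 0], [0, 0, 0], [0, 0, 0], [0, 0, 0], [0, 0, 0], [0, 0, 0], [0, 0, 0], [0, 0, 0]], hand=[0, 0, 0, 0, 0, 0, 0, 0, 0, 0])

```text
time_s: 10.25
position: [0.5187, 0.0603, 0.1521]
tool_rot: [[0.987, -0.162, -0.0], [-0.162, -0.987, -0.0], [-0.0, 0.0, -1.0]]
ft_force: [-0.0, 0.3, 0.7]
grip_width: -0.0002
gripper_force: 0.0
```

drive_tool(offset=[[-0.02, 0, 0.1], [-0.02, 0, 0.08], [0, 0, 0.06], [0, 0, 0.04], [0, 0, 0], [0, 0, 0], [0, 0, 0], [0, 0, 0], [0, 0, 0], [0, 0, 0]], turn=[[0, 0, 0], [0, 0, 0], [0, 0, 0], [0, 0, 0], [0, 0, 0], [0, 0, 0], [0, 0, 0], [0, 0, 0], [0, 0, 0], [0, 0, 0]], hand=[0, 0, 0, 0, 0, 0, 0, 0, 0, 0])

```text
time_s: 11.5
position: [0.5172, 0.0606, 0.1438]
tool_rot: [[0.987, -0.162, 0.003], [-0.162, -0.987, -0.001], [0.003, 0.0, -1.0]]
ft_force: [-9.8, 0.3, 27.8]
grip_width: 0.0001
gripper_force: 13.7
```

drive_tool(offset=[[0, 0, -0.2], [0, 0, -0.95], [0, 0, -0.95], [0.1, 0.9, 0], [0.1, 0.9, 0], [0.1, 0.9, 0], [0.1, 0.9, 0], [0.1, 0.9, 0], [0.1, 0.9, 0], [0, 0, 0]], turn=[[0, 0, 0], [0, 0, 0], [0, 0, 0], [0, 0, 0], [0, 0, 0], [0, 0, 0], [0, 0, 0], [0, 0, 0], [0, 0, 0], [0, 0, 0]], hand=[0, 0, 0, 0, 0, 0, 0, 0, 0, 0])

```text
time_s: 12.75
position: [0.5056, -0.1583, 0.2243]
tool_rot: [[0.986, -0.165, -0.001], [-0.165, -0.986, 0.0], [-0.001, -0.0, -1.0]]
ft_force: [-1.2, 0.1, -0.4]
grip_width: -0.0005
gripper_force: 0.0
```

Run:
```python
from h import *
s=observe();p=s['position'];R=np.array(s['tool_rot']);print(s['time_s'],p,s['ft_force'])
print((R.T@(np.array([.5444,-.1956,.135])-p)/.04).round(2))
a=cv2.resize(get_image("wrist"),(640,480),interpolation=cv2.INTER_CUBIC);b=cv2.resize(get_image("side")[120:300,160:400],(800,600),interpolation=cv2.INTER_CUBIC)
cv2.imwrite("pics/w4.png",a);cv2.imwrite("pics/s4.png",b)
print((proj(camera_info("wrist"),[.5444,-.1956,.135])*1.25).round())
```

```text
12.75 [ 0.50555938 -0.15830576  0.22429699] [-1.16543328  0.11173619 -0.38354587]
[1.11 0.76 2.23]
[365. 186.]
```

View pics/w4.png

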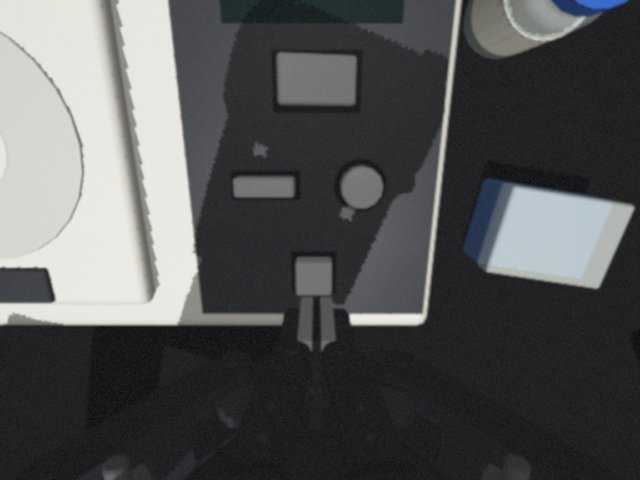

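View pics/s4.png

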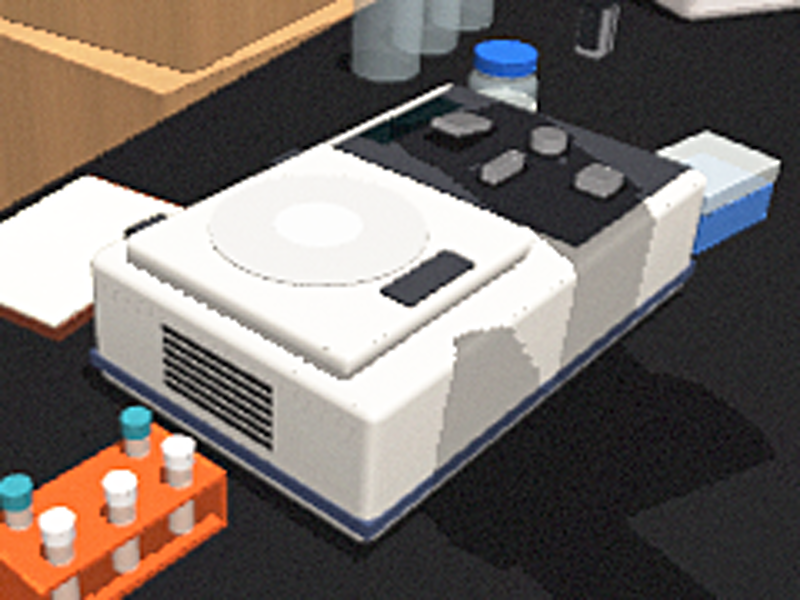

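The lid is flush and shut. The rocker's lid-side half is up, so it is on. The round key is at (361,187), within about 2 mm of the prediction.

drive_tool(offset=[[0.4, 0.24, 0], [0.4, 0.24, 0], [0.31, 0.25, 0], [0, 0, 0.6], [0, 0, 0.6], [0, 0, 0.5], [0, 0, 0.25], [0, 0, 0.1], [0, 0, 0], [0, 0, 0]], turn=[[0, 0, 0], [0, 0, 0], [0, 0, 0], [0, 0, 0], [0, 0, 0], [0, 0, 0], [0, 0, 0], [0, 0, 0], [0, 0, 0], [0, 0, 0]], hand=[0, 0, 0, 0, 0, 0, 0, 0, 0, 0])

```text
time_s: 14.1
position: [0.5452, -0.1925, 0.1436]
tool_rot: [[0.987, -0.162, 0.001], [-0.162, -0.987, -0.001], [0.001, 0.0, -1.0]]
ft_force: [0.4, 0.4, -0.3]
grip_width: -0.0003
gripper_force: 0.0
```

drive_tool(offset=[[0, 0, 0.1], [0, 0, 0.1], [0, 0, 0.08], [0, 0, 0.06], [0, 0, 0.04], [0, 0, 0], [0, 0, 0], [0, 0, 0], [0, 0, 0], [0, 0, 0]], turn=[[0, 0, 0], [0, 0, 0], [0, 0, 0], [0, 0, 0], [0, 0, 0], [0, 0, 0], [0, 0, 0], [0, 0, 0], [0, 0, 0], [0, 0, 0]], hand=[0, 0, 0, 0, 0, 0, 0, 0, 0, 0])

```text
time_s: 15.35
position: [0.545, -0.1925, 0.1289]
tool_rot: [[0.987, -0.162, 0.001], [-0.162, -0.987, -0.001], [0.001, 0.001, -1.0]]
ft_force: [-3.3, 2.3, 10.5]
grip_width: 0.0002
gripper_force: 5.4
```

Run:
```python
from h import *
print(observe()['ft_force'],observe()['position'])
cv2.imwrite("pics/w5.png",cv2.resize(get_image("wrist"),(800,600),interpolation=cv2.INTER_CUBIC))
```

```text
[-3.31074909  2.30930423 10.45265237] [ 0.54501473 -0.19254414  0.12892718]
```

View pics/w5.png

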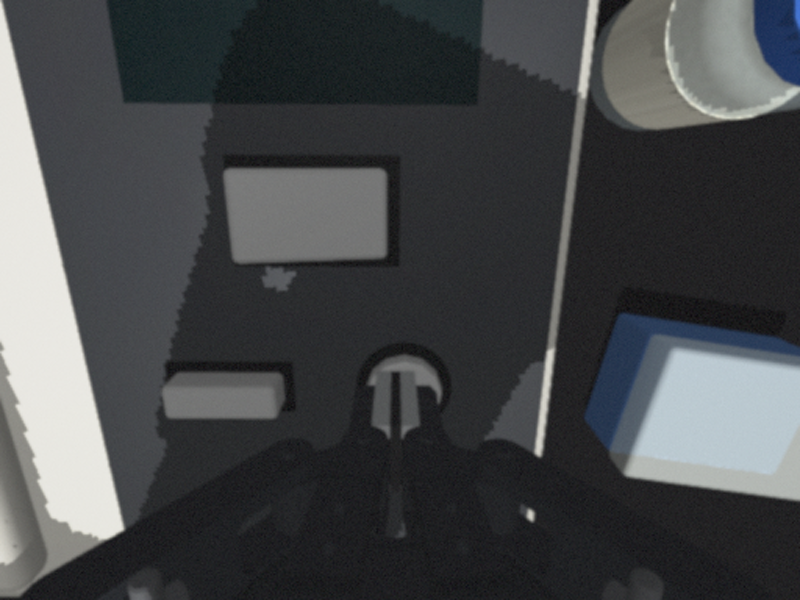

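The fingertips are on the round key at (400,385), and it sits down in its bezel. The rocker's far half is low and the bar key is untouched.

```bash
python3 -c "
from rig import env
print(env.close_job())"
```

```text
the job is handed in; nothing more can be done
None
```

I pressed the rocker on, pushed the lid fully shut, and handed the job in while holding the round key fully down at about 10 N, 15 s into the 45 s limit; the verdict was not reported back.

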